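# Put a backing pad away in the dowel rack

## Robot

A 6-joint arm with a two-finger parallel gripper is mounted at the origin on the work surface. World frame = base frame: x ahead of the robot, y to its left, z up, the work surface at z = 0. Lengths are in m, angles in rad, forces in N, time in s.
With the tool pointing down it reaches from about 0.35 to 0.975 m from the base axis. Payload 4.9 kg.
Tool frame: the origin (TCP) lies on the centre line of the jaws, within the pads' length; the fingertips stand 14 mm ahead of it and the grasp point (between the pads) lies 5 mm behind it; z points along the fingers, y is the line along which they close (so a half turn about z gives the same grasp; the last joint's range is limited). The gripper opens to 85 mm and grips with 20 to 120 N. Pads are 22 mm wide; open, the fingers measure 114 mm over their backs; the gripper's body (76 mm by 85 mm) begins 54 mm behind the grasp point. The pads swing forward as they close: fully open they stand 13 mm farther back than shut.
Start: joints at [1.169, 0.053, 1.613, -0, 1.476, -0.119], TCP at [0.174, 0.6, 0.215] pointing down, gripper open.
Joint ranges: [-3.01, 3.01], [-1.01, 2.22], [0.06, 2.58], [-1.02, 4.17], [0.09, 2.62], [-3.14, 3.14]. Speed limits (rad/s): [2.57, 2.57, 3.14, 3.14, 3.14, 3.14].

## Interface

Orientations are given as a unit quaternion [x, y, z, w].
In Python, from cell import env gives the robot as it stands.
- The arm moves only by the tool carry_out, never from a script. Its argument "rows" is a list of rows, each an object of numbers: "tx", "ty", "tz": the shift along the tool's x, y, z in mm; "twist": the turn about the tool's z in rad. A call has 1 to 20 rows; each row is the pose to reach, as a shift and turn from the pose commanded when the call began, along the tool's axes at that moment; what a row does not reach only later rows make up. A row lasts 1/12 s, in which the tool goes at most 41.7 mm and 7.16 degrees, less where a joint would pass 70% of its speed; a pose out of reach is approached as far as the arm can. A call with a gripper value outside its range is refused whole. "grip" is the opening in per cent of the stroke, from 0 (shut) to 100 (fully open), set as the call begins (left out, the last holds). The fingers move at their own pace and stop on an object; "grip_force" is the grip in N (left out, the last holds). Time passes only in rows, so rows that repeat a pose let the fingers close. It gives the time, the measured TCP pose, the force, the opening and the grip force at its end, in the units of the state.
- env.get_state(): the state, without advancing time (a new reading comes with each control period).
- env.get_image(name): name is "side" or "top" or "wrist"; returns the picture (480x640x3 uint8, red, green, blue); there is no depth.
- env.get_calibration(name): a dict with "fx", "fy", "cx", "cy" (pixels), "cam_to_world" (4x4, takes a point from camera to world coordinates); the wrist camera has in their place "T_tool_cam" (4x4, takes a point from camera to tool coordinates, whose origin is the TCP and whose axes are the flange's). Camera axes: x right, y down, z forward; pixel columns grow to the right and rows downward; lengths in m; the calibration is good to about 2 mm. A picture is of the moment at which its call begins: read the wrist's pose just before it. get_calibration takes no time and is no camera call.
- env.close_job(): hands the job in; it is judged then, once.
The state is a dict: "time_s": time; "joint_positions": joint angles; "joint_velocities": joint speeds; "joint_torque": joint torques, N m; "tcp_pos": TCP position; "eef_rot": TCP orientation; "wrist_force": force on the tool from outside, world axes, zero at the start; "torque": the same for the moment, N m; "width": finger opening in m; "grip_force": force on a finger pad.
Only numpy, scipy, OpenCV 4.12 (cv2) and the standard library are available. Lean on these libraries where they do the work, as an engineer would, in place of code of your own. Each camera call takes 0.05 s, during which the arm holds its last target. There are 200 camera calls.

## Task

Put the yellow backing pad away. Lean it in the wooden V-cradle and let go of it there to change your grip, then stand it upright in the free slot of the dowel rack, down on both rails, with its hub facing the same way as the hubs of the stored pads. Lower it into the slot rather than dropping it, and leave the stored pads, the tin and the mallet where they are.

Things in the scene. Friction and masses are not known exactly. Their poses are not given: they have to be found in the camera images.
- pad: Yellow backing pad, lying flat, hub up: rigid foam disc 130 mm in diameter, 22 mm thick, black hook face (6 mm); on its yellow back a steel hub 28 mm in diameter stands 18 mm proud. Lying flat, only the hub can be gripped. 0.15 to 0.3 kg. Origin: centre of the black face; z is the disc's axis, out through the hub (back at z = 22 mm, hub top at z = 40 mm).
- pad_mid (a point): Centre of the yellow pad's disc, half way through its thickness (11 mm above pad's origin along z); same axes.
- pad_hub (a point): Centre of the top of the yellow pad's hub (40 mm above pad's origin along z); same axes.
- cradle: Fixed wooden V-cradle for carving round stock, 190 x 124 x 90 mm high, on the left or right of the bench (rack on the other side). Origin: centre of its underside; x along its groove, z up. Two boards (170 mm along x, 16 mm thick) meet at a right angle, one sloping up at 45 degrees towards +y, the other towards -y; each inner face is 75 mm from groove bottom to top edge.
- groove (a point): Bottom line of the cradle's groove, mid length, 37 mm above the bench; same axes as the cradle. A pad laid flat on one board with its rim on the other leans at 45 degrees, its upper 55 mm standing free beyond the board's top edge.
- rack: Fixed wooden rack, 262 x 120 x 113 mm high. Origin: centre of its underside; x along the row of pads, z up. Two rails along x, 30 mm wide and high, centred at y = -45 and 45 mm, each with five round dowel tines 22 mm in diameter, round tops 113 mm above the bench, at x = -104, -52, 0, 52, 104 mm: four slots 30 mm wide. All stored pads' hubs face +x.
- free_slot (a point): Centre of a pad seated in the free slot: rack x = 26, y = 0, z = 87.7 mm; same axes as the rack. A pad stands with its axis along x, rim on the inner top edges of both rails, top of the rim 153 mm above the bench. The slots at x = -78, -26 and 78 mm are taken.
- stored_red: Red stored pad, same shape as the yellow one, loose, upright in one of the taken slots. Origin: centre of its hook face; z is its axis, out through the hub.
- stored_blue: Blue stored pad, likewise.
- stored_grey: Grey stored pad, likewise.
- tin: Varnish tin 84 mm in diameter, 95 mm high, standing on the bench beyond the work; leave alone. Origin: centre of its underside.
- mallet: Wooden carver's mallet lying on the bench beyond the work, head 72 mm in diameter and 100 mm long, handle 130 mm; leave alone. Origin: under the joint of head and handle, handle towards its +y.
Not all that is in view belongs to the job. Of the things shaped like the pad, the yellow one is meant. Leave any pink look-alike of the cradle alone.

How it is judged:
By the outcome, as a careful person would: the job done as asked, in the order asked, and still so for the second after the job is handed in, with the robot touching nothing.
It also fails if it takes over 61 s, if anything falls off the work surface, if the arm or the gripper's body presses on something with over 40 N, if the wrist force passes 120 N, or if a joint passes its speed limit or range.

## Working session

There is one attempt and no reset: what is moved stays moved. The work goes in short steps, Python scripts to look and compute and a tool call to move; the robot and the scene stay as the last step left them, time stands still between calls to the robot, and variables do not carry over. Pictures are saved under pics/ and viewed, at most 10 in all, crops included, and the job is handed in when it is done.

Besides the shell and the picture viewer there is one more tool, called as name(argument=value, ...), one argument or row to a line, values as JSON. carry_out: Moves the arm, as the interface text tells. Its arguments: {"type":"object","properties":{"rows":{"type":"array"},"grip":{"type":"number"},"grip_force":{"type":"number"}},"required":["rows"]}

```bash
ls; mkdir -p pics; python3 - <<'E'
from cell import env
import cv2,numpy as np
s=env.get_state();print(s)
for n in("side","top"):
    cv2.imwrite(f"pics/{n}0.png",env.get_image(n)[:,:,::-1]);c=env.get_calibration(n);print(n,c)
print(env.get_calibration("wrist"))
E
```

```text
pics
{'time_s': 0.0, 'joint_positions': array([ 1.16899616e+00,  5.33717787e-02,  1.61429083e+00, -1.57727493e-05,
        1.47600108e+00, -1.18997763e-01]), 'joint_velocities': array([-0.0005094 , -0.00123858,  0.00158701, -0.0010451 ,  0.00192279,
       -0.00064573]), 'joint_torque': array([-7.25726895e-04, -3.93687701e+01, -3.70174026e+01, -2.59393682e-04,
        7.00846067e-03, -2.11480915e-05]), 'tcp_pos': array([0.17414944, 0.59956481, 0.2140557 ]), 'eef_rot': array([ 1.40929646e-01,  9.90019072e-01, -1.00262881e-03, -2.59025153e-04]), 'wrist_force': array([-0.14382449,  0.35041008, -0.82464973]), 'torque': array([0.03009849, 0.02178402, 0.00813217]), 'grip_force': 0.0, 'width': 0.08522996309570946}
side {'fx': 595.9606456960576, 'fy': 595.9606456960576, 'cx': 306.9211205180329, 'cy': 237.02442450383197, 'cam_to_world': array([[ 0.77216189, -0.30159377,  0.5592917 , -0.11347614],
       [-0.63523908, -0.34504634,  0.69095176, -0.73795564],
       [-0.0154052 , -0.88881057, -0.45801578,  0.60160096],
       [ 0.        ,  0.        ,  0.        ,  1.        ]])}
top {'fx': 456
[... 208 characters left out ...]
57000e-01,  1.38005158e-02,  9.77366478e-03,
         1.71802500e-04],
       [-1.12246153e-02, -1.09309769e-01, -9.93944356e-01,
         1.08894265e+00],
       [ 0.00000000e+00,  0.00000000e+00,  0.00000000e+00,
         1.00000000e+00]])}
{'fx': 377.4254882333618, 'fy': 377.4254882333618, 'cx': 321.28157906122135, 'cy': 235.0149212955951, 'T_tool_cam': array([[-4.32385301e-04, -9.64316908e-01, -2.64750284e-01,
         6.68897265e-02],
       [ 9.99999800e-01, -2.94665718e-04, -5.59901495e-04,
         5.77474732e-05],
       [ 4.61909646e-04, -2.64750473e-01,  9.64316843e-01,
        -1.57871528e-01],
       [ 0.00000000e+00,  0.00000000e+00,  0.00000000e+00,
         1.00000000e+00]])}
```

View pics/side0.png

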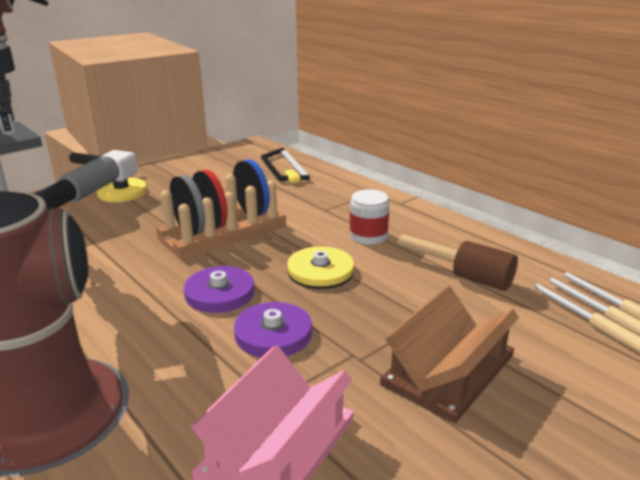

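View pics/top0.png

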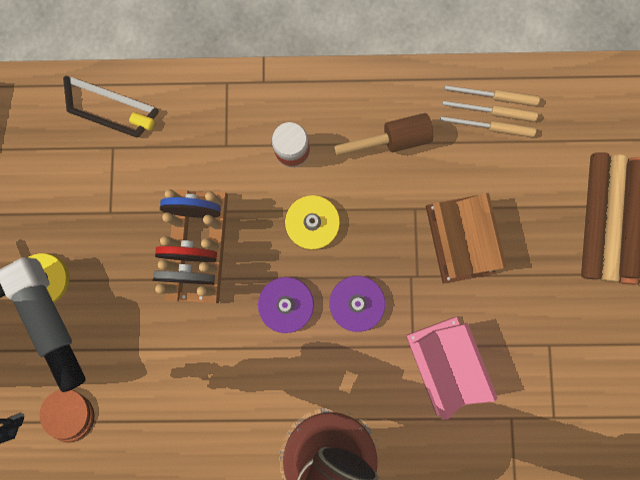

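The side and top pictures both show the yellow pad, hub up, in the open: top (312,222), side (320,257). The rack is on the left at top (195,247), with its free slot between red and blue. The wooden cradle is on the right at top (466,237), and the pink look-alike is at (450,365). The stored pads' hubs point up in the top picture, which is world +x. I'll enlarge the key areas to measure them.

```bash
python3 - <<'E'
import cv2,numpy as np
t=cv2.imread("pics/top0.png")
def crop(x0,y0,w,h,k):
    c=cv2.resize(t[y0:y0+h,x0:x0+w],None,fx=k,fy=k,interpolation=cv2.INTER_CUBIC)
    for x in range(-(-x0//10)*10,x0+w,10):
        cv2.line(c,((x-x0)*k+k//2,0),((x-x0)*k+k//2,6 if x%50 else 14),(255,255,255),1)
        if x%20==0: cv2.putText(c,str(x),((x-x0)*k-8,24),0,.35,(255,255,255),1)
    for y in range(-(-y0//10)*10,y0+h,10):
        cv2.line(c,(0,(y-y0)*k+k//2),(6,(y-y0)*k+k//2),(255,255,255),1)
        if y%20==0: cv2.putText(c,str(y),(9,(y-y0)*k+6),0,.35,(255,255,255),1)
    return c
a=crop(145,180,95,130,4);b=crop(420,180,95,130,4)
cv2.imwrite("pics/crop1.png",np.hstack([a,b]))
# pad yellow ellipse centre & hub
h=cv2.cvtColor(t,cv2.COLOR_BGR2HSV)
m=cv2.inRange(h,(22,120,120),(35,255,255));m[:,:270]=0;m[:,360:]=0
cs,_=cv2.findContours(m,0,1);c=max(cs,key=cv2.contourArea);print(cv2.fitEllipse(cv2.convexHull(c)))
E
```

```text
((311.94580078125, 222.06161499023438), (54.18069839477539, 54.5375862121582), 68.00389099121094)
```

View pics/crop1.png

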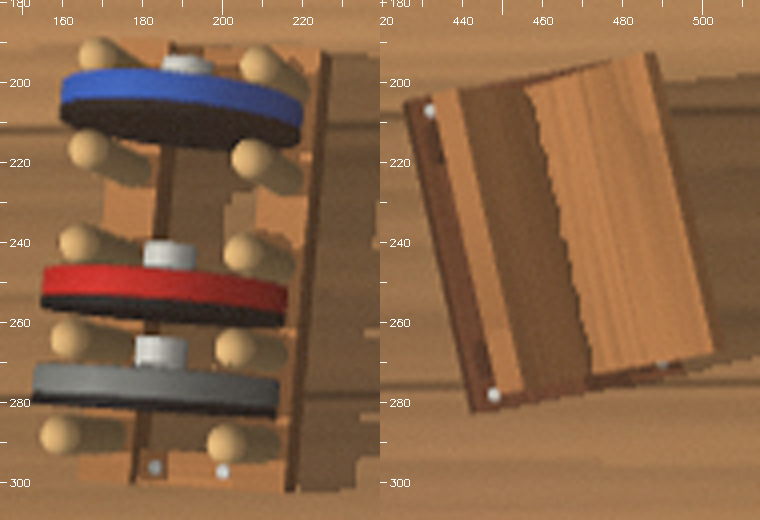

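Crop readings:
- **Rack:** the ten tine tops are clear, from (169.5,193.7) to (201.5,290.7). All hubs point up, towards world +x.
- **Cradle, left board:** the inner top edge runs from (535,202) to (551,277) in crop-scaled terms.
- **Cradle, right board:** it runs along (645,53) to (714,350) in crop pixels.

Next I'll fit the poses.

```bash
cat > h.py <<'E'
import numpy as np
from cell import env
from scipy.optimize import least_squares
def proj(n,P):
    c=env.get_calibration(n);T=np.linalg.inv(c["cam_to_world"]);p=np.c_[P,np.ones(len(P))]@T.T
    return np.c_[c["fx"]*p[:,0]/p[:,2]+c["cx"],c["fy"]*p[:,1]/p[:,2]+c["cy"]]
def ray(n,uv,z):
    c=env.get_calibration(n);T=c["cam_to_world"];d=T[:3,:3]@[(uv[0]-c["cx"])/c["fx"],(uv[1]-c["cy"])/c["fy"],1]
    return T[:3,3]+d*(z-T[2,3])/d[2]
def place(q,P):
    c,s=np.cos(q[2]),np.sin(q[2]);P=np.asarray(P,float)
    return np.c_[q[0]+c*P[:,0]-s*P[:,1],q[1]+s*P[:,0]+c*P[:,1],P[:,2]]
def fit(n,P,uv,q0):
    r=least_squares(lambda q:(proj(n,place(q,P))-uv).ravel(),q0);return r.x,np.round(r.fun.reshape(-1,2),1)
E
python3 - <<'E'
from h import *
np.set_printoptions(precision=4,suppress=True)
L=np.array([(98,55),(90,147),(80,243),(71,340),(60,436)]);R=np.array([(259,66),(251,159),(242,252),(236,349),(226,443)])
X=[.104,.052,0,-.052,-.104]
P=[(x,.045,.103) for x in X]+[(x,-.045,.103) for x in X]
q,f=fit("top",P,np.r_[L,R]/4+[145-.4,180-.4],[.4,.27,0]);print("rack",q,f.tolist());print("slot",place(q,[(.026,0,.0877)]))
C=np.array([(460,88),(524,388),(645,53),(714,350)],float);C[:,0]-=380
q,f=fit("top",[(.085,.053,.09),(-.085,.053,.09),(.085,-.053,.09),(-.085,-.053,.09)],C/4+[420-.4,180-.4],[.4,-.3,0]);print("cradle",q,f.tolist())
print("pad",ray("top",(311.95,222.06),.016), "hub",ray("top",(312.3,221.5),.04), "side hub",ray("side",(320.5,257),.04))
E
```

```text
rack [ 0.4952  0.3103 -0.0722] [[-0.0, 0.3], [-0.3, 0.6], [-0.1, 0.0], [-0.2, -0.5], [0.2, -0.4], [0.2, -0.1], [0.1, -0.1], [0.3, 0.2], [-0.3, -0.3], [0.1, 0.3]]
slot [[0.5212 0.3084 0.0877]]
cradle [ 0.5044 -0.3165  0.1724] [[-0.5, -0.4], [0.1, 0.1], [0.1, -0.4], [0.3, 0.6]]
pad [0.5478 0.0355 0.016 ] hub [0.5454 0.0339 0.04  ] side hub [0.5386 0.027  0.04  ]
```

```bash
cat >> h.py <<'E'
from scipy.spatial.transform import Rotation as Ro
def go(p,yaw,ref=None,refyaw=None):
    """tool shift (mm) and twist from the pose (default: measured) to TCP p with tool x at yaw"""
    s=env.get_state();R=Ro.from_quat(s["eef_rot"]).as_matrix();y0=np.arctan2(R[1,0],R[0,0])
    p0=s["tcp_pos"]
    if ref is not None:
        p0=np.array(ref);y0=refyaw
        R=np.array([[np.cos(y0),np.sin(y0),0],[np.sin(y0),-np.cos(y0),0],[0,0,-1]])
    t=R.T@(np.array(p)-p0)*1000
    return np.round(t,1),round(float((y0-yaw+np.pi)%(2*np.pi)-np.pi),3)
E
python3 - <<'E'
from h import *
print(go([.545,.034,.215],1.743))
E
```

```text
(array([-5.139e+02, -4.397e+02, -1.000e-01]), 1.116)
```

carry_out(
  rows=[
    {"tx":-514,"ty":-440,"tz":0,"twist":1.116},
    {"tx":-514,"ty":-440,"tz":0,"twist":1.116},
    {"tx":-514,"ty":-440,"tz":0,"twist":1.116},
    {"tx":-514,"ty":-440,"tz":0,"twist":1.116},
    {"tx":-514,"ty":-440,"tz":0,"twist":1.116},
    {"tx":-514,"ty":-440,"tz":0,"twist":1.116},
    {"tx":-514,"ty":-440,"tz":0,"twist":1.116},
    {"tx":-514,"ty":-440,"tz":0,"twist":1.116},
    {"tx":-514,"ty":-440,"tz":0,"twist":1.116},
    {"tx":-514,"ty":-440,"tz":0,"twist":1.116},
    {"tx":-514,"ty":-440,"tz":0,"twist":1.116},
    {"tx":-514,"ty":-440,"tz":0,"twist":1.116},
    {"tx":-514,"ty":-440,"tz":0,"twist":1.116},
    {"tx":-514,"ty":-440,"tz":0,"twist":1.116},
    {"tx":-514,"ty":-440,"tz":0,"twist":1.116},
    {"tx":-514,"ty":-440,"tz":0,"twist":1.116},
    {"tx":-514,"ty":-440,"tz":0,"twist":1.116},
    {"tx":-514,"ty":-440,"tz":0,"twist":1.116},
    {"tx":-514,"ty":-440,"tz":0,"twist":1.116},
    {"tx":-514,"ty":-440,"tz":0,"twist":1.116},
  ],
)

```text
time_s: 1.77
tcp_pos: [0.5445, 0.0353, 0.2149]
eef_rot: [0.643, 0.766, -0.0, -0.001]
wrist_force: [-0.4, 0.0, 0.5]
width: 0.0854
grip_force: 0.0
```

```bash
python3 - <<'E'
from h import *
import cv2
s=env.get_state();print(s["time_s"],s["tcp_pos"],go([.545,.034,.215],1.743))
im=env.get_image("wrist");cv2.imwrite("pics/w1.png",im[:,:,::-1])
E
```

```text
1.7667 [0.54446202 0.03530408 0.21490234] (array([-1.4,  0.3, -0.1]), 0.001)
```

View pics/w1.png

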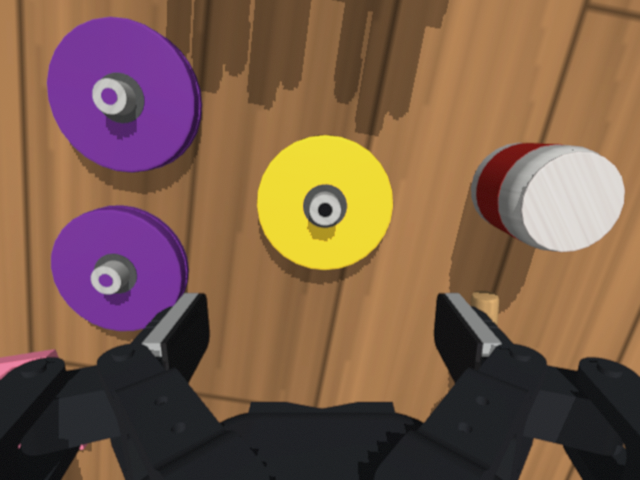

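The wrist picture shows the yellow pad with its disc centred at (325,202) and its hub top at (325,210). The purple pads and the tin are clear of the jaws.

```bash
cat >> h.py <<'E'
def wray(uv,z,s=None):
    s=s or env.get_state();c=env.get_calibration("wrist");T=np.eye(4);T[:3,:3]=Ro.from_quat(s["eef_rot"]).as_matrix();T[:3,3]=s["tcp_pos"];T=T@c["T_tool_cam"]
    d=T[:3,:3]@[(uv[0]-c["cx"])/c["fx"],(uv[1]-c["cy"])/c["fy"],1];return T[:3,3]+d*(z-T[2,3])/d[2]
E
python3 - <<'E'
from h import *
import cv2
t=cv2.imread("pics/w1.png");h=cv2.cvtColor(t,cv2.COLOR_BGR2HSV)
m=cv2.inRange(h,(22,120,120),(35,255,255));cs,_=cv2.findContours(m,0,1);c=max(cs,key=cv2.contourArea);e=cv2.fitEllipse(cv2.convexHull(c));print(e)
print(wray(e[0],.018),wray((325,209.5),.04),wray((325,206),.035))
E
```

```text
((324.4742126464844, 202.11776733398438), (135.18966674804688, 136.1129150390625), 75.23294830322266)
[0.54704589 0.03806013 0.018     ] [0.54780902 0.03545415 0.04      ] [0.54746533 0.03765447 0.035     ]
```

```bash
python3 - <<'E'
from h import *
print(go([.547,.0365,.044],1.743))
E
```

```text
(array([  0.4,   2.8, 171.1]), 0.002)
```

carry_out(
  rows=[
    {"tx":0,"ty":3,"tz":40},
    {"tx":0,"ty":3,"tz":80},
    {"tx":0,"ty":3,"tz":115},
    {"tx":0,"ty":3,"tz":140},
    {"tx":0,"ty":3,"tz":155},
    {"tx":0,"ty":3,"tz":165},
    {"tx":0,"ty":3,"tz":171},
    {"tx":0,"ty":3,"tz":171},
    {"tx":0,"ty":3,"tz":171},
  ],
)

```text
$.rows[0]: bad value
```

carry_out(
  rows=[
    {"tz":0},
    {"tz":0},
    {"tz":0},
    {"tz":0},
    {"tz":0},
    {"tz":0},
    {"tz":0},
    {"tz":0},
    {"tz":0},
    {"tz":0},
  ],
  grip=0,
  grip_force=40,
)

```text
$.rows[0]: bad value
```

carry_out(
  rows=[
    {"tx":0,"ty":3,"tz":40,"twist":0},
    {"tx":0,"ty":3,"tz":80,"twist":0},
    {"tx":0,"ty":3,"tz":115,"twist":0},
    {"tx":0,"ty":3,"tz":140,"twist":0},
    {"tx":0,"ty":3,"tz":155,"twist":0},
    {"tx":0,"ty":3,"tz":165,"twist":0},
    {"tx":0,"ty":3,"tz":171,"twist":0},
    {"tx":0,"ty":3,"tz":171,"twist":0},
    {"tx":0,"ty":3,"tz":171,"twist":0},
  ],
)

```text
time_s: 2.57
tcp_pos: [0.5489, 0.0352, 0.0454]
eef_rot: [0.643, 0.765, 0.001, 0.001]
wrist_force: [-0.4, 0.0, 0.5]
width: 0.0856
grip_force: 0.0
```

carry_out(
  rows=[
    {"tx":0,"ty":0,"tz":0,"twist":0},
    {"tx":0,"ty":0,"tz":0,"twist":0},
    {"tx":0,"ty":0,"tz":0,"twist":0},
    {"tx":0,"ty":0,"tz":0,"twist":0},
    {"tx":0,"ty":0,"tz":0,"twist":0},
    {"tx":0,"ty":0,"tz":0,"twist":0},
    {"tx":0,"ty":0,"tz":0,"twist":0},
    {"tx":0,"ty":0,"tz":0,"twist":0},
    {"tx":0,"ty":0,"tz":0,"twist":0},
    {"tx":0,"ty":0,"tz":0,"twist":0},
  ],
  grip=0,
  grip_force=40,
)

```text
time_s: 3.4
tcp_pos: [0.5481, 0.0347, 0.0442]
eef_rot: [0.644, 0.765, -0.0, -0.0]
wrist_force: [0.2, -0.1, -0.6]
width: 0.0001
grip_force: 0.0
```

```bash
python3 - <<'E'
from h import *
import cv2
im=env.get_image("wrist");im2=env.get_image("side")
a=im[140:480,160:480];b=cv2.resize(im2[180:340,230:400],None,fx=2.1,fy=2.1)[:340]
b=np.pad(b,((0,340-b.shape[0]),(0,0),(0,0)))
cv2.imwrite("pics/w2.png",np.hstack([a,b])[:,:,::-1])
s=env.get_state();print(s["tcp_pos"],s["time_s"])
E
```

```text
[0.54811916 0.03473074 0.04424685] 3.5
```

View pics/w2.png

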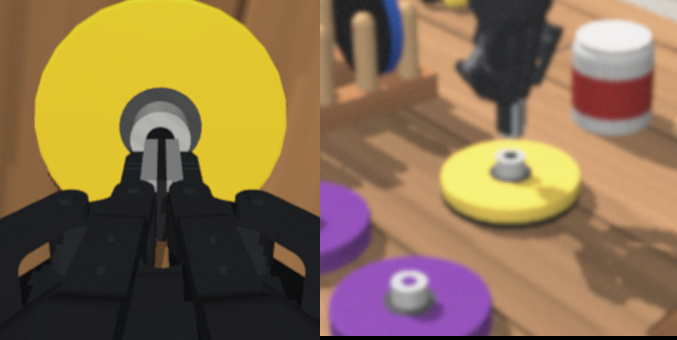

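```bash
python3 - <<'E'
from h import *
c=env.get_calibration("wrist");T=np.linalg.inv(c["T_tool_cam"])
for z in (-.015,-.01,-.005,0,.005,.01,.014):
    p=T@[0,0,z,1];print("tool z",z,c["fx"]*p[0]/p[2]+c["cx"],c["fy"]*p[1]/p[2]+c["cy"])
s=env.get_state()
for z in (.04,.022): print(z,wray((321,272),z),wray((321,260),z))
s=env.get_state()
from h import proj
for z in (.03,.04,.05,.06): print("side",z,proj("side",[[.5481,.0347,z]]))
print("side pad disc", ray("side",(230+560-320 if 0 else 230+(510-320)/2.1,180+180/2.1),.022))
E
```

```text
tool z -0.015 321.35328808394587 299.75243318121636
tool z -0.01 321.34744888976854 294.6877026367255
tool z -0.005 321.34195068137296 289.91873226931733
tool z 0 321.33676443778796 285.42035021545564
tool z 0.005 321.33186434045354 281.17016228074084
tool z 0.01 321.3272273433542 277.1481790874167
tool z 0.014 321.3236932376235 274.08280864447306
0.04 [0.5471467  0.03944795 0.04      ] [0.54615735 0.04516493 0.04      ]
0.022 [0.54831273 0.03265535 0.022     ] [0.54721353 0.03900708 0.022     ]
side 0.03 [[321.65978015 258.45400863]]
side 0.04 [[321.63884877 253.97653665]]
side 0.05 [[321.61775159 249.46360058]]
side 0.06 [[321.59648665 244.91477741]]
side pad disc [0.53688332 0.0252317  0.022     ]
```

The picture shows the shut fingertips about 15 mm above the hub top, with the pad unmoved. Both cameras put the tips about 16 mm behind the reported TCP, not 14 mm ahead of it. I'll open, go 28 mm lower and close again.

carry_out(
  rows=[
    {"tx":0,"ty":0,"tz":0,"twist":0},
    {"tx":0,"ty":0,"tz":0,"twist":0},
    {"tx":0,"ty":0,"tz":0,"twist":0},
    {"tx":0,"ty":0,"tz":0,"twist":0},
    {"tx":0,"ty":0,"tz":0,"twist":0},
    {"tx":0,"ty":0,"tz":0,"twist":0},
    {"tx":-2,"ty":1,"tz":7,"twist":0},
    {"tx":-2,"ty":1,"tz":14,"twist":0},
    {"tx":-2,"ty":1,"tz":20,"twist":0},
    {"tx":-2,"ty":1,"tz":24,"twist":0},
    {"tx":-2,"ty":1,"tz":28,"twist":0},
    {"tx":-2,"ty":1,"tz":28,"twist":0},
  ],
  grip=70,
)

```text
time_s: 4.5
tcp_pos: [0.5485, 0.033, 0.0148]
eef_rot: [0.644, 0.765, -0.001, -0.001]
wrist_force: [-0.8, 0.1, 0.7]
width: 0.0593
grip_force: 0.0
```

carry_out(
  rows=[
    {"tx":0,"ty":0,"tz":0,"twist":0},
    {"tx":0,"ty":0,"tz":0,"twist":0},
    {"tx":0,"ty":0,"tz":0,"twist":0},
    {"tx":0,"ty":0,"tz":0,"twist":0},
    {"tx":0,"ty":0,"tz":0,"twist":0},
    {"tx":0,"ty":0,"tz":0,"twist":0},
    {"tx":0,"ty":0,"tz":0,"twist":0},
    {"tx":0,"ty":0,"tz":0,"twist":0},
  ],
  grip=0,
  grip_force=30,
)

```text
time_s: 5.17
tcp_pos: [0.5499, 0.0329, 0.0169]
eef_rot: [0.644, 0.765, 0.0, 0.0]
wrist_force: [-1.2, 0.5, 3.9]
width: 0.0261
grip_force: 29.7
```

carry_out(
  rows=[
    {"tx":0,"ty":0,"tz":-5,"twist":0},
    {"tx":0,"ty":0,"tz":-20,"twist":0},
    {"tx":0,"ty":0,"tz":-50,"twist":0},
    {"tx":0,"ty":0,"tz":-90,"twist":0},
    {"tx":0,"ty":0,"tz":-130,"twist":0},
    {"tx":0,"ty":0,"tz":-150,"twist":0},
    {"tx":0,"ty":0,"tz":-160,"twist":0},
    {"tx":0,"ty":0,"tz":-160,"twist":0},
    {"tx":0,"ty":0,"tz":-160,"twist":0},
  ],
)

```text
time_s: 5.92
tcp_pos: [0.5487, 0.033, 0.1747]
eef_rot: [0.644, 0.765, -0.001, -0.001]
wrist_force: [-0.3, 0.2, -2.3]
width: 0.0255
grip_force: 30.0
```

```bash
python3 - <<'E'
from h import *
import cv2
s=env.get_state();print(s["tcp_pos"],s["width"],s["grip_force"],s["wrist_force"],s["joint_positions"])
a=env.get_image("wrist")[120:480,130:510];im2=env.get_image("side")
uv=proj("side",[s["tcp_pos"]])[0];print(uv);u,v=int(uv[0]),int(uv[1])
b=cv2.resize(im2[v-60:v+60,u-65:u+65],None,fx=3,fy=3,interpolation=2)
cv2.imwrite("pics/w3.png",np.hstack([a,b])[:,:,::-1])
E
```

```text
[0.5486545  0.03296616 0.17474533] 0.025510929483626373 29.95734214782715 [-0.32729617  0.17371276 -2.29915583] [-7.53887567e-02 -9.74500044e-02  1.82907527e+00 -1.46332438e-05
  1.41201130e+00 -2.47374200e-01]
[322.18127817 190.20238123]
```

View pics/w3.png

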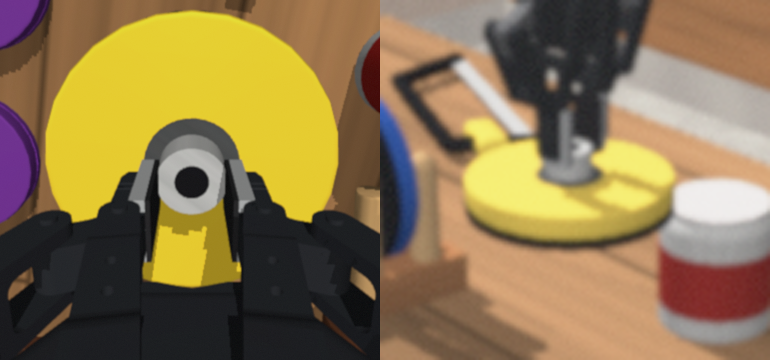

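The pad hangs level, held by its hub. The hub top is at wrist picture (320,302), which puts the pad axis about 3 mm towards tool +x. Now over to the cradle.

```bash
python3 - <<'E'
from h import *
q=[.5044,-.3165,.1724]
p=place(q,[(0,.0215,.130)])[0];print(p,go(p,1.743))
E
```

```text
[ 0.50071173 -0.29531872  0.13      ] (array([-315.6, -102.2,   43.1]), -0.0)
```

carry_out(
  rows=[
    {"tx":-10,"ty":-3,"tz":0,"twist":0},
    {"tx":-35,"ty":-11,"tz":0,"twist":0},
    {"tx":-70,"ty":-23,"tz":0,"twist":0},
    {"tx":-105,"ty":-34,"tz":0,"twist":0},
    {"tx":-140,"ty":-45,"tz":0,"twist":0},
    {"tx":-175,"ty":-57,"tz":0,"twist":0},
    {"tx":-210,"ty":-68,"tz":0,"twist":0},
    {"tx":-245,"ty":-79,"tz":0,"twist":0},
    {"tx":-280,"ty":-91,"tz":0,"twist":0},
    {"tx":-303,"ty":-98,"tz":5,"twist":0},
    {"tx":-312,"ty":-101,"tz":15,"twist":0},
    {"tx":-315.5,"ty":-102,"tz":27,"twist":0},
    {"tx":-315.5,"ty":-102,"tz":37,"twist":0},
    {"tx":-315.5,"ty":-102,"tz":43,"twist":0},
    {"tx":-315.5,"ty":-102,"tz":43,"twist":0},
    {"tx":-315.5,"ty":-102,"tz":43,"twist":0},
  ],
  grip_force=22,
)

```text
time_s: 7.35
tcp_pos: [0.5029, -0.2937, 0.1323]
eef_rot: [0.643, 0.766, 0.0, -0.001]
wrist_force: [-0.4, -0.0, -1.9]
width: 0.0261
grip_force: 29.9
```

```bash
python3 - <<'E'
from h import *
import cv2
s=env.get_state();print(s["tcp_pos"],s["width"],s["wrist_force"])
im2=env.get_image("side")
u,v=430,320
b=cv2.resize(im2[v-100:v+100,u-110:u+110],None,fx=3,fy=3,interpolation=2)
cv2.imwrite("pics/s4.png",b[:,:,::-1])
q=[.5044,-.3165,.1724]
print(proj("side",place(q,[(-.085,.053,.09),(.085,.053,.09),(-.085,-.053,.09),(.085,-.053,.09)]))*3-[3*(u-110),3*(v-100)])
E
```

```text
[ 0.50287122 -0.29374741  0.13225349] 0.026071582591330966 [-0.37267675 -0.03679772 -1.93584364]
[[218.14066829 342.91011678]
 [394.15226365 195.34508901]
 [421.99761761 435.7432952 ]
 [584.30491398 266.20197058]]
```

View pics/s4.png

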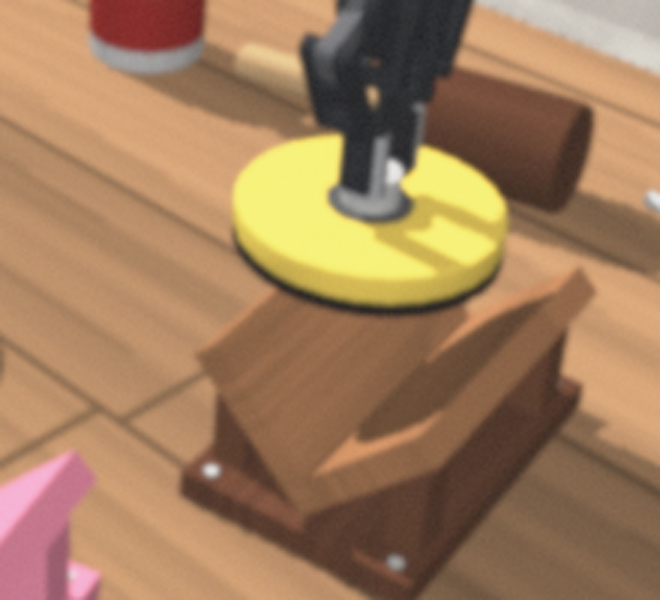

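The pad hangs level over the cradle with its near rim just above the boards, and the fitted board edges match the picture. Lowering it so the +y board's edge tilts it in the light grip.

carry_out(
  rows=[
    {"tx":0,"ty":0,"tz":10,"twist":0},
    {"tx":0,"ty":0,"tz":18,"twist":0},
    {"tx":0,"ty":0,"tz":22,"twist":0},
    {"tx":0,"ty":0,"tz":24,"twist":0},
    {"tx":0,"ty":0,"tz":26,"twist":0},
    {"tx":0,"ty":0,"tz":28,"twist":0},
    {"tx":0,"ty":0,"tz":28,"twist":0},
  ],
  grip_force=20,
)

```text
time_s: 7.98
tcp_pos: [0.5032, -0.2959, 0.1058]
eef_rot: [0.644, 0.765, -0.0, 0.0]
wrist_force: [-0.2, -0.1, -0.6]
width: 0.026
grip_force: 30.1
```

carry_out(
  rows=[
    {"tx":0,"ty":0,"tz":1,"twist":0},
    {"tx":0,"ty":0,"tz":2,"twist":0},
    {"tx":0,"ty":0,"tz":3,"twist":0},
    {"tx":0,"ty":0,"tz":4,"twist":0},
  ],
)

```text
time_s: 8.32
tcp_pos: [0.5039, -0.2976, 0.1036]
eef_rot: [0.644, 0.765, -0.001, 0.003]
wrist_force: [-2.6, -6.4, 7.5]
width: 0.0262
grip_force: 30.8
```

carry_out(
  rows=[
    {"tx":0,"ty":0,"tz":1,"twist":0},
    {"tx":0,"ty":0,"tz":2,"twist":0},
    {"tx":0,"ty":0,"tz":3,"twist":0},
    {"tx":0,"ty":0,"tz":4,"twist":0},
    {"tx":0,"ty":0,"tz":4,"twist":0},
  ],
  grip=0,
  grip_force=20,
)

```text
time_s: 8.73
tcp_pos: [0.5044, -0.2988, 0.1016]
eef_rot: [0.644, 0.765, -0.002, 0.004]
wrist_force: [-3.6, -5.8, 12.5]
width: 0.0261
grip_force: 31.9
```

```bash
python3 - <<'E'
from h import *
import cv2
s=env.get_state();print(s["tcp_pos"],s["width"],s["wrist_force"])
im2=env.get_image("side")
u,v=430,320
b=cv2.resize(im2[v-100:v+100,u-110:u+110],None,fx=3,fy=3,interpolation=2)
cv2.imwrite("pics/s5.png",b[:,:,::-1])
E
```

```text
[ 0.50443223 -0.29878833  0.10164974] 0.02606060253885396 [-3.59379588 -5.77823127 12.54084756]
```

View pics/s5.png

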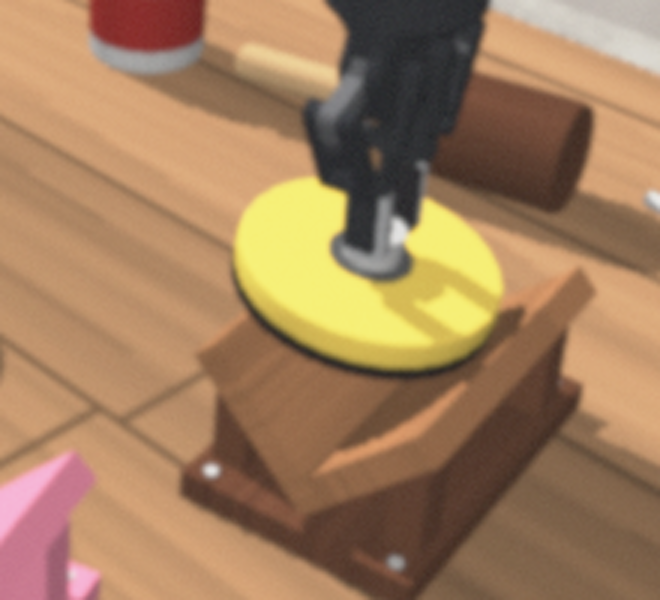

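The pad is tilting as planned, with its rim going down between the boards. I'll lower it further, with a small push towards the +y board, and then release.

carry_out(
  rows=[
    {"tx":1,"ty":0,"tz":2,"twist":0},
    {"tx":2,"ty":0,"tz":4,"twist":0},
    {"tx":3,"ty":0,"tz":6,"twist":0},
    {"tx":3,"ty":0,"tz":8,"twist":0},
    {"tx":3,"ty":0,"tz":10,"twist":0},
    {"tx":3,"ty":0,"tz":12,"twist":0},
    {"tx":3,"ty":0,"tz":12,"twist":0},
  ],
)

```text
time_s: 9.37
tcp_pos: [0.5066, -0.2987, 0.0981]
eef_rot: [0.644, 0.765, -0.002, 0.008]
wrist_force: [-14.0, -2.2, 41.4]
width: 0.0256
grip_force: 40.8
```

carry_out(
  rows=[
    {"tx":-1,"ty":0,"tz":-5,"twist":0},
    {"tx":-2,"ty":0,"tz":-10,"twist":0},
    {"tx":-2,"ty":0,"tz":-12,"twist":0},
    {"tx":-2,"ty":0,"tz":-12,"twist":0},
  ],
)

```text
time_s: 9.7
tcp_pos: [0.5042, -0.2957, 0.0989]
eef_rot: [0.644, 0.765, 0.0, 0.003]
wrist_force: [1.6, -5.9, 6.2]
width: 0.0263
grip_force: 37.5
```

carry_out(
  rows=[
    {"tx":0,"ty":0,"tz":0,"twist":0},
    {"tx":0,"ty":0,"tz":0,"twist":0},
    {"tx":0,"ty":0,"tz":0,"twist":0},
    {"tx":0,"ty":0,"tz":0,"twist":0},
    {"tx":0,"ty":0,"tz":0,"twist":0},
    {"tx":0,"ty":0,"tz":0,"twist":0},
  ],
  grip=55,
)

```text
time_s: 10.2
tcp_pos: [0.5024, -0.2939, 0.0965]
eef_rot: [0.644, 0.765, 0.0, -0.001]
wrist_force: [-0.7, -1.0, -0.6]
width: 0.047
grip_force: 0.0
```

carry_out(
  rows=[
    {"tx":0,"ty":0,"tz":-20,"twist":0},
    {"tx":0,"ty":0,"tz":-50,"twist":0},
    {"tx":0,"ty":0,"tz":-80,"twist":0},
    {"tx":0,"ty":0,"tz":-100,"twist":0},
    {"tx":0,"ty":0,"tz":-110,"twist":0},
    {"tx":0,"ty":0,"tz":-110,"twist":0},
    {"tx":0,"ty":0,"tz":-110,"twist":0},
  ],
)

```text
time_s: 10.78
tcp_pos: [0.5027, -0.2943, 0.2067]
eef_rot: [0.644, 0.765, 0.0, -0.0]
wrist_force: [-0.3, -0.4, 0.4]
width: 0.0466
grip_force: 0.0
```

```bash
python3 - <<'E'
from h import *
import cv2
s=env.get_state();print(s["tcp_pos"],s["width"],s["wrist_force"])
im2=env.get_image("side");w=env.get_image("wrist")
u,v=430,320
b=cv2.resize(im2[v-90:v+90,u-90:u+90],(400,400),interpolation=2)
a=cv2.resize(w[:,80:560],(400,400),interpolation=3)
cv2.imwrite("pics/s6.png",np.hstack([b,a])[:,:,::-1]);cv2.imwrite("pics/w6full.png",w[:,:,::-1])
E
```

```text
[ 0.50266751 -0.29425448  0.20672654] 0.04662718296086227 [-0.25611241 -0.35107866  0.37149046]
```

View pics/s6.png

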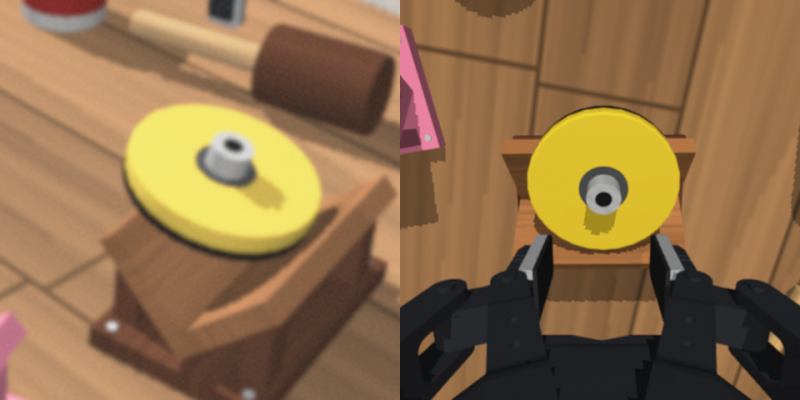

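The pad is resting in the cradle, but it jammed at about 20° instead of 45°. Side crop: the disc spans (125,105)-(320,250) with its hub up at (232,145). I'll shut the fingers and press its low side down into the groove.

carry_out(
  rows=[
    {"tx":-20,"ty":0,"tz":0,"twist":0},
    {"tx":-42,"ty":0,"tz":0,"twist":0},
    {"tx":-42,"ty":0,"tz":20,"twist":0},
    {"tx":-42,"ty":0,"tz":50,"twist":0},
    {"tx":-42,"ty":0,"tz":80,"twist":0},
    {"tx":-42,"ty":0,"tz":100,"twist":0},
    {"tx":-42,"ty":0,"tz":112,"twist":0},
    {"tx":-42,"ty":0,"tz":118,"twist":0},
    {"tx":-42,"ty":0,"tz":121,"twist":0},
    {"tx":-41,"ty":0,"tz":124,"twist":0},
    {"tx":-40,"ty":0,"tz":127,"twist":0},
    {"tx":-39,"ty":0,"tz":130,"twist":0},
  ],
  grip=0,
)

```text
time_s: 11.88
tcp_pos: [0.5109, -0.3345, 0.0807]
eef_rot: [0.644, 0.765, -0.001, 0.002]
wrist_force: [-5.3, 0.4, 16.9]
width: 0.0002
grip_force: 8.0
```

carry_out(
  rows=[
    {"tx":1,"ty":0,"tz":2,"twist":0},
    {"tx":2,"ty":0,"tz":4,"twist":0},
    {"tx":2.5,"ty":0,"tz":6,"twist":0},
    {"tx":3,"ty":0,"tz":8,"twist":0},
  ],
)

```text
time_s: 12.22
tcp_pos: [0.5118, -0.3338, 0.079]
eef_rot: [0.644, 0.765, -0.001, 0.005]
wrist_force: [-13.1, 3.8, 37.0]
width: -0.0001
grip_force: 16.9
```

carry_out(
  rows=[
    {"tx":0,"ty":0,"tz":-20,"twist":0},
    {"tx":-8,"ty":0,"tz":-25,"twist":0},
    {"tx":-17,"ty":0,"tz":-25,"twist":0},
    {"tx":-17,"ty":0,"tz":-16,"twist":0},
    {"tx":-17,"ty":0,"tz":-10,"twist":0},
    {"tx":-17,"ty":0,"tz":-7,"twist":0},
    {"tx":-17,"ty":0,"tz":-4,"twist":0},
    {"tx":-15,"ty":0,"tz":-2,"twist":0},
    {"tx":-13,"ty":0,"tz":0,"twist":0},
    {"tx":-13,"ty":0,"tz":0,"twist":0},
  ],
)

```text
time_s: 13.05
tcp_pos: [0.5108, -0.3418, 0.0679]
eef_rot: [0.644, 0.765, 0.0, -0.001]
wrist_force: [0.6, -0.2, 0.7]
width: -0.0003
grip_force: 0.7
```

carry_out(
  rows=[
    {"tx":1.5,"ty":0,"tz":1.5,"twist":0},
    {"tx":3,"ty":0,"tz":3,"twist":0},
    {"tx":4.5,"ty":0,"tz":4.5,"twist":0},
    {"tx":6,"ty":0,"tz":6,"twist":0},
    {"tx":7,"ty":0,"tz":7,"twist":0},
  ],
)

```text
time_s: 13.47
tcp_pos: [0.5097, -0.3355, 0.0617]
eef_rot: [0.644, 0.765, -0.0, -0.0]
wrist_force: [0.5, -1.5, 0.8]
width: -0.0
grip_force: 0.6
```

carry_out(
  rows=[
    {"tx":1.5,"ty":0,"tz":1.5,"twist":0},
    {"tx":3,"ty":0,"tz":3,"twist":0},
    {"tx":4.5,"ty":0,"tz":4.5,"twist":0},
    {"tx":6,"ty":0,"tz":6,"twist":0},
    {"tx":7.5,"ty":0,"tz":7.5,"twist":0},
    {"tx":7.5,"ty":0,"tz":7.5,"twist":0},
  ],
)

```text
time_s: 13.97
tcp_pos: [0.5085, -0.3278, 0.0542]
eef_rot: [0.644, 0.765, 0.0, -0.001]
wrist_force: [0.4, -1.0, 0.5]
width: -0.0004
grip_force: 0.1
```

carry_out(
  rows=[
    {"tx":0,"ty":0,"tz":-20,"twist":0},
    {"tx":0,"ty":0,"tz":-60,"twist":0},
    {"tx":0,"ty":0,"tz":-100,"twist":0},
    {"tx":0,"ty":0,"tz":-135,"twist":0},
    {"tx":0,"ty":0,"tz":-150,"twist":0},
    {"tx":0,"ty":0,"tz":-155,"twist":0},
    {"tx":0,"ty":0,"tz":-155,"twist":0},
  ],
)

```text
time_s: 14.55
tcp_pos: [0.5093, -0.3286, 0.2114]
eef_rot: [0.644, 0.765, 0.0, 0.001]
wrist_force: [-0.4, -0.4, -0.5]
width: -0.0004
grip_force: 0.0
```

```bash
cat >> h.py <<'E'
import cv2
from scipy.optimize import minimize
def wproj(P,s):
    c=env.get_calibration("wrist");T=np.eye(4);T[:3,:3]=Ro.from_quat(s["eef_rot"]).as_matrix();T[:3,3]=s["tcp_pos"];T=np.linalg.inv(T@c["T_tool_cam"])
    p=np.c_[P,np.ones(len(P))]@T.T;return np.c_[c["fx"]*p[:,0]/p[:,2]+c["cx"],c["fy"]*p[:,1]/p[:,2]+c["cy"]]
def slab(c,n,z0=.006,z1=.022):
    n=np.array(n)/np.linalg.norm(n);a=np.cross(n,[0,0,1.]);a/=np.linalg.norm(a);b=np.cross(n,a);t=np.linspace(0,2*np.pi,60)[:,None]
    r=.065*(np.cos(t)*a+np.sin(t)*b);return np.r_[c+r+z0*n,c+r+z1*n]
def ymask(im):
    h=cv2.cvtColor(im,cv2.COLOR_RGB2HSV);m=cv2.inRange(h,(20,110,90),(36,255,255))
    return cv2.morphologyEx(m,cv2.MORPH_CLOSE,np.ones((5,5)))
def hullmask(uv):
    m=np.zeros((480,640),np.uint8);cv2.fillConvexPoly(m,cv2.convexHull((uv*16).astype(np.int32)),255,shift=4);return m>0
def bigblob(m,near):
    n,l,st,ce=cv2.connectedComponentsWithStats(m);d=np.hypot(*(ce-near).T)+1e4*(st[:,4]<300);d[0]=1e9;return l==d.argmin()
E
python3 - <<'E'
from h import *
s=env.get_state();W=env.get_image("wrist");S=env.get_image("side");T=env.get_image("top")
cv2.imwrite("pics/w7.png",W[:,:,::-1]);cv2.imwrite("pics/s7.png",S[:,:,::-1]);cv2.imwrite("pics/t7.png",T[:,:,::-1])
q=[.5044,-.3165,.1724]
def cn(g):  # y',z(groove) of face centre, x', tilt
    c=place(q,[(g[2]/1e3,g[0]/1e3,.037+g[1]/1e3)])[0];th=np.radians(g[3]);n=place([0,0,q[2]],[(0,-np.sin(th),np.cos(th))])[0];return c,n
c,n=cn([46,46,0,45]);u0=proj("side",[c])[0];w0=wproj([c],s)[0]
mS=bigblob(ymask(S),u0);mW=bigblob(ymask(W),w0);print(u0,w0,mS.sum(),mW.sum())
def cost(g):
    c,n=cn(g);P=slab(c,n);e=0
    for m,uv in((mS,proj("side",P)),(mW,wproj(P,s))):
        h=hullmask(uv);e+=(h^m).sum()/m.sum()
    return e
best=min((minimize(cost,g0,method="Nelder-Mead",options=dict(initial_simplex=np.array([g0]+[np.array(g0)+d for d in np.diag([8,8,6,10])]))) for g0 in([46,46,0,45],[36,40,0,25],[46,46,0,35])),key=lambda r:r.fun)
print(best.x,best.fun,cost([46,46,0,45]),s["tcp_pos"],s["time_s"])
E
```

```text
[427.59610677 313.67607558] [317.19113714 142.5201924 ] 4199 20031
[46.21415156 45.87652447  4.47649313 42.43769042] 0.32780798478719025 0.45721106564415537 [ 0.50926614 -0.32859895  0.21135667] 14.55
```

The silhouette fit shows the pad seated in the V: face centre at (46,46) mm and tilt about 42-45°. It leans on the +y board, untouched. Now I'll turn the jaws across the pad and straddle its upper rim.

```bash
python3 - <<'E'
from h import *
q=[.5044,-.3165,.1724]
p=place(q,[(.004,.072,.150)])[0];print(p,go(p,.1724), env.get_state()["joint_positions"])
E
```

```text
[ 0.4959893  -0.24488115  0.15      ] (array([83.1,  2.8, 57.1]), 1.57) [-6.96029658e-01  1.20880819e-02  1.66867430e+00  1.49527949e-04
  1.46560305e+00 -8.68107664e-01]
```

carry_out(
  rows=[
    {"tx":20,"ty":1,"tz":0,"twist":0.125},
    {"tx":45,"ty":2,"tz":0,"twist":0.25},
    {"tx":70,"ty":3,"tz":0,"twist":0.375},
    {"tx":83,"ty":3,"tz":0,"twist":0.5},
    {"tx":83,"ty":3,"tz":0,"twist":0.625},
    {"tx":83,"ty":3,"tz":0,"twist":0.75},
    {"tx":83,"ty":3,"tz":0,"twist":0.875},
    {"tx":83,"ty":3,"tz":0,"twist":1.0},
    {"tx":83,"ty":3,"tz":0,"twist":1.125},
    {"tx":83,"ty":3,"tz":0,"twist":1.25},
    {"tx":83,"ty":3,"tz":0,"twist":1.375},
    {"tx":83,"ty":3,"tz":10,"twist":1.5},
    {"tx":83,"ty":3,"tz":35,"twist":1.57},
    {"tx":83,"ty":3,"tz":57,"twist":1.57},
    {"tx":83,"ty":3,"tz":57,"twist":1.57},
    {"tx":83,"ty":3,"tz":57,"twist":1.57},
  ],
  grip=59,
)

```text
time_s: 16.03
tcp_pos: [0.4955, -0.2448, 0.1493]
eef_rot: [0.996, 0.086, -0.003, -0.002]
wrist_force: [0.3, 0.3, -0.6]
width: 0.0506
grip_force: 0.0
```

```bash
python3 - <<'E'
from h import *
q=[.5044,-.3165,.1724]
s=env.get_state();print(s["width"],s["tcp_pos"],go(place(q,[(.004,.072,.098)])[0],.1724))
W=env.get_image("wrist");cv2.imwrite("pics/w8.png",W[:,:,::-1])
c=place(q,[(0.004,.046,.083)])[0];n=place([0,0,q[2]],[(0,-.707,.707)])[0]
uv=wproj(slab(c,n),s).astype(int)
for p in uv: cv2.circle(W,tuple(int(i) for i in p),1,(0,0,255),-1)
# finger inner lines at tip: tool y=+-25, x=+-11, z candidates
for z,col in((-.023,(255,0,0)),(.010,(0,255,0))):
    T=np.linalg.inv(env.get_calibration("wrist")["T_tool_cam"]);c_=env.get_calibration("wrist")
    for x in(-.011,.011):
        for y in(-.025,.025):
            p=T@[x,y,z,1];cv2.circle(W,(int(c_["fx"]*p[0]/p[2]+c_["cx"]),int(c_["fy"]*p[1]/p[2]+c_["cy"])),4,col,1)
cv2.imwrite("pics/w8o.png",cv2.resize(W,(800,600))[:,:,::-1])
E
```

```text
0.05057918988352583 [ 0.49554712 -0.24478431  0.14933704] (array([ 0.7,  0.4, 51.3]), 0.001)
```

View pics/w8o.png

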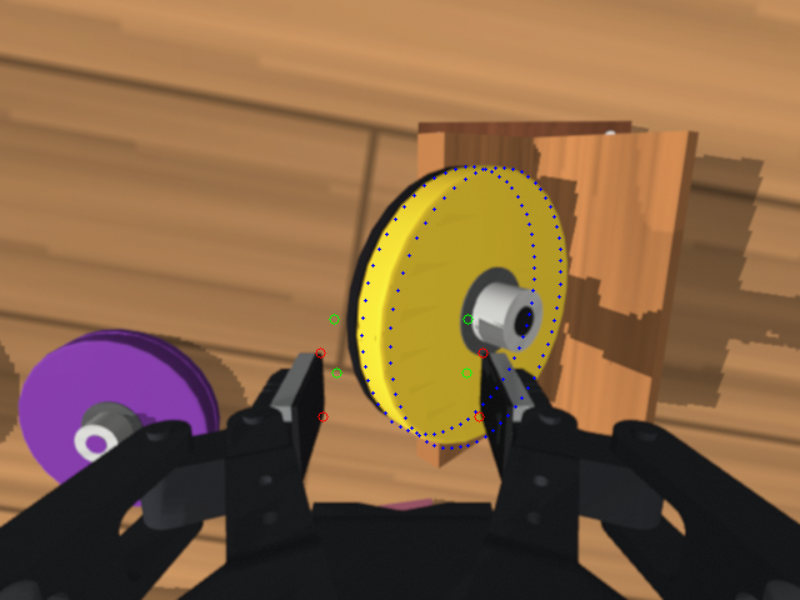

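The overlay fits the leaning pad. The jaws straddle its upper rim, with the left fingertip at (322,353) outside the black face and the right one at (483,353) on the hub side. Lowering, then pushing the pad upright about the groove.

carry_out(
  rows=[
    {"tx":0,"ty":0,"tz":15,"twist":0},
    {"tx":0,"ty":0,"tz":30,"twist":0},
    {"tx":0,"ty":0,"tz":42,"twist":0},
    {"tx":0,"ty":0,"tz":48,"twist":0},
    {"tx":0,"ty":0,"tz":51,"twist":0},
    {"tx":0,"ty":0,"tz":51,"twist":0},
  ],
)

```text
time_s: 16.58
tcp_pos: [0.4974, -0.2461, 0.1016]
eef_rot: [0.996, 0.086, -0.0, -0.0]
wrist_force: [0.3, -0.3, -0.6]
width: 0.0505
grip_force: 0.0
```

carry_out(
  rows=[
    {"tx":0,"ty":4,"tz":-2,"twist":0},
    {"tx":0,"ty":8,"tz":-4,"twist":0},
    {"tx":0,"ty":12,"tz":-6,"twist":0},
    {"tx":0,"ty":16,"tz":-8,"twist":0},
    {"tx":0,"ty":20,"tz":-10,"twist":0},
    {"tx":0,"ty":24,"tz":-12,"twist":0},
    {"tx":0,"ty":28,"tz":-14,"twist":0},
    {"tx":0,"ty":32,"tz":-15,"twist":0},
  ],
)

```text
time_s: 17.25
tcp_pos: [0.5045, -0.278, 0.1195]
eef_rot: [0.996, 0.087, 0.002, 0.001]
wrist_force: [0.4, 1.3, 0.8]
width: 0.0504
grip_force: 0.8
```

carry_out(
  rows=[
    {"tx":0,"ty":4,"tz":-1,"twist":0},
    {"tx":0,"ty":8,"tz":-2,"twist":0},
    {"tx":0,"ty":12,"tz":-3,"twist":0},
    {"tx":0,"ty":16,"tz":-4,"twist":0},
    {"tx":0,"ty":20,"tz":-5,"twist":0},
    {"tx":0,"ty":24,"tz":-6,"twist":0},
    {"tx":0,"ty":28,"tz":-6,"twist":0},
    {"tx":0,"ty":32,"tz":-6,"twist":0},
    {"tx":0,"ty":36,"tz":-6,"twist":0},
    {"tx":0,"ty":39,"tz":-6,"twist":0},
    {"tx":0,"ty":39,"tz":-6,"twist":0},
  ],
)

```text
time_s: 18.17
tcp_pos: [0.5097, -0.3167, 0.1227]
eef_rot: [0.996, 0.086, -0.0, 0.0]
wrist_force: [-0.3, -0.1, -0.2]
width: 0.0507
grip_force: 0.0
```

```bash
python3 - <<'E'
from h import *
q=[.5044,-.3165,.1724]
s=env.get_state();print(s["tcp_pos"],s["wrist_force"],go(place(q,[(.004,.0,.122)])[0],.1724))
S=env.get_image("side");W=env.get_image("wrist");cv2.imwrite("pics/s9.png",S[:,:,::-1]);cv2.imwrite("pics/w9.png",W[:,:,::-1])
def cn(g):
    c=place(q,[(g[2]/1e3,g[0]/1e3,.037+g[1]/1e3)])[0];th=np.radians(g[3]);n=place([0,0,q[2]],[(0,-np.sin(th),np.cos(th))])[0];return c,n
mS=ymask(S)>0;
for th in(45,60,70,75,80,85,90):
    sg=22*np.sin(np.radians(th-45))/2**.5;g=[sg+65*np.cos(np.radians(th)),sg+65*np.sin(np.radians(th)),4,th]
    c,n=cn(g);h=hullmask(proj("side",slab(c,n)));hw=hullmask(wproj(slab(c,n),s));mW=bigblob(ymask(W),(320,200));
    print(th,(h&mS).sum()/h.sum(),(hw&mW).sum()/(hw|mW).sum())
E
```

```text
[ 0.50967087 -0.31673223  0.12266913] [-0.2963275  -0.13589425 -0.23545294] (array([-1.2, -1.1,  0.7]), -0.0)
45 0.45097227968556064 0.23398659705446895
60 0.5534863577306193 0.2955809377138946
70 0.6540690934384419 0.3947642344124076
75 0.7113427047988367 0.48472124314218284
80 0.7691123653155464 0.6346280447662936
85 0.7645276783255301 0.803815971687952
90 0.6996719355800776 0.33971230958543724
```

The wrist image fits a tilt of about 85°, so the pad is nearly upright between the fingers. Closing on it.

carry_out(
  rows=[
    {"tx":0,"ty":0,"tz":0,"twist":0},
    {"tx":0,"ty":0,"tz":0,"twist":0},
    {"tx":0,"ty":0,"tz":0,"twist":0},
    {"tx":0,"ty":0,"tz":0,"twist":0},
    {"tx":0,"ty":0,"tz":0,"twist":0},
    {"tx":0,"ty":0,"tz":0,"twist":0},
    {"tx":0,"ty":0,"tz":0,"twist":0},
    {"tx":0,"ty":0,"tz":0,"twist":0},
  ],
  grip=0,
  grip_force=50,
)

```text
time_s: 18.93
tcp_pos: [0.5096, -0.3157, 0.1228]
eef_rot: [0.996, 0.086, -0.0, -0.0]
wrist_force: [-0.6, 1.6, 0.8]
width: 0.0214
grip_force: 51.3
```

carry_out(
  rows=[
    {"tx":0,"ty":0,"tz":-3,"twist":0},
    {"tx":0,"ty":0,"tz":-10,"twist":0},
    {"tx":0,"ty":0,"tz":-25,"twist":0},
    {"tx":0,"ty":0,"tz":-55,"twist":0},
    {"tx":0,"ty":0,"tz":-90,"twist":0},
    {"tx":0,"ty":0,"tz":-115,"twist":0},
    {"tx":0,"ty":0,"tz":-130,"twist":0},
    {"tx":0,"ty":0,"tz":-130,"twist":0},
    {"tx":0,"ty":0,"tz":-130,"twist":0},
  ],
)

```text
time_s: 19.68
tcp_pos: [0.5098, -0.3164, 0.253]
eef_rot: [0.996, 0.086, 0.0, 0.001]
wrist_force: [-0.2, 0.8, -2.5]
width: 0.0214
grip_force: 51.1
```

```bash
cat >> h.py <<'E'
def inhand(s,W,S,x0=(0,0,38,0,0),side=True):
    """fit pad in tool frame: disc mid x,y,z (mm), tilt about tool x, about tool z (deg); hub along tool +y"""
    R=Ro.from_quat(s["eef_rot"]).as_matrix()
    def P(g):
        n=R@Ro.from_euler("xz",[g[3],g[4]],degrees=True).apply([0,1,0]);c=s["tcp_pos"]+R@(np.array(g[:3])/1e3)
        return slab(c-.011*n,n)
    mW=bigblob(ymask(W),wproj([P(x0).mean(0)],s)[0]);mS=bigblob(ymask(S),proj("side",[P(x0).mean(0)])[0])
    def cost(g):
        p=P(g);h=hullmask(wproj(p,s));e=(mW&~h).sum()+.3*(h&~mW).sum();e/=mW.sum()
        if side: k=hullmask(proj("side",p));e+=((mS&~k).sum()+.5*(k&~mS).sum())/mS.sum()
        return e
    r=minimize(cost,x0,method="Nelder-Mead",options=dict(maxiter=600,initial_simplex=np.array([x0]+[np.array(x0)+d for d in np.diag([6,4,8,6,6])])))
    return r.x,r.fun
E
python3 - <<'E'
from h import *
s=env.get_state();print(s["tcp_pos"],s["wrist_force"],s["width"],s["joint_positions"])
S=env.get_image("side");W=env.get_image("wrist");cv2.imwrite("pics/s10.png",S[:,:,::-1]);cv2.imwrite("pics/w10.png",W[:,:,::-1])
for z in(15,30):print(inhand(s,W,S,(0,0,z,0,0)))
E
```

```text
[ 0.50978044 -0.31637495  0.25302719] [-0.17989663  0.78590181 -2.50853732] 0.021356863454794685 [-6.79282531e-01 -2.67620271e-02  1.63047496e+00 -2.88812373e-04
  1.53663114e+00  7.18928432e-01]
(array([-1.37973684, -2.1236402 ,  9.85176876,  1.41500293,  0.92367966]), np.float64(0.25486020878795224))
(array([-0.99469693, -2.68386937, 10.88995653,  1.92305885,  1.25082739]), np.float64(0.2584558010136825))
```

The pad is held upright, with its disc centre 10 mm beyond the TCP, tilt under 2° and hub along tool +y. Next I'll check the rack fit against the side view and work out the transfer.

```bash
python3 - <<'E'
from h import *
np.set_printoptions(precision=1,suppress=True)
q=[.4952,.3103,-.0722]
print(proj("side",place(q,[(x,y,.113) for y in(-.045,.045) for x in(-.104,-.052,0,.052,.104)])).tolist())
np.set_printoptions(precision=4)
# tine/wood light blobs in the side picture, near the predictions
S=cv2.imread("pics/side0.png");h=cv2.cvtColor(S,cv2.COLOR_BGR2HSV)
print(cv2.imwrite("pics/x.png",S))
# red/blue stored pads fit, top+side
for nm,rng,x0 in(("red",[((0,150,60),(6,255,255)),((174,150,60),(180,255,255))],-.026),("blue",[((105,120,50),(125,255,255))],.078)):
    ms={}
    for v in("side","top"):
        I=cv2.cvtColor(cv2.imread(f"pics/{v}0.png"),cv2.COLOR_BGR2HSV);m=0
        for a,b in rng:m=m|cv2.inRange(I,a,b)
        c=place(q,[(x0,0,.0877)]);ms[v]=bigblob(m,proj(v,c)[0])
    def P(g):
        c=place(q,[(g[0]/1e3-.011,g[1]/1e3,g[2]/1e3)])[0];n=place([0,0,q[2]],[(np.cos(g[3]/50)*np.cos(g[4]/50),np.sin(g[4]/50),np.sin(g[3]/50))])[0];return c,n
    def cost(g):
        # coloured visible = hull(all slab) minus black front face
        c,n=P(g);e=0
        for v,m in ms.items():
            A=hullmask(proj(v,slab(c,n,0.006,.022)));B=hullmask(proj(v,slab(c,n,0,.0061)));k=A&~B
            e+=(m^k).sum()/m.sum()
        return e
    g0=np.array([x0*1e3,0,87.7,0,0]);r=minimize(cost,g0,method="Nelder-Mead",options=dict(initial_simplex=np.array([g0]+[g0+d for d in np.diag([5,5,5,3,3])])))
    print(nm,r.x,r.fun,[int(m.sum()) for m in ms.values()])
print(go([.5212,.3095,.253],1.499))
E
```

```text
[[184.431193306968, 204.40603162903878], [207.63419571745175, 198.15105102712624], [229.86096321892995, 192.1592402646471], [251.17183706603674, 186.4143327666748], [271.6222859660676, 180.9013754817891], [166.3362530630747, 190.62270448970924], [188.73194710492982, 184.96603353335908], [210.23219224400256, 179.53553372364973], [230.88964010538132, 174.3179063917441], [250.75289383615336, 169.3008754273326]]
True
red [-28.6897   9.6339  84.0572  -1.3258   1.0308] 0.32328433156247727 [364, 453]
blue [74.8656 10.5643 80.595  -2.2615  1.812 ] 0.6120144949726943 [311, 315]
(array([ 119.7, -613.5,   -1.5]), -1.326)
```

carry_out(
  rows=[
    {"tx":2,"ty":-10,"tz":0,"twist":0},
    {"tx":6,"ty":-35,"tz":0,"twist":-0.05},
    {"tx":14,"ty":-70,"tz":0,"twist":-0.15},
    {"tx":21,"ty":-107,"tz":0,"twist":-0.25},
    {"tx":28,"ty":-144,"tz":0,"twist":-0.35},
    {"tx":35,"ty":-181,"tz":0,"twist":-0.45},
    {"tx":42,"ty":-218,"tz":0,"twist":-0.55},
    {"tx":50,"ty":-255,"tz":0,"twist":-0.65},
    {"tx":57,"ty":-292,"tz":0,"twist":-0.75},
    {"tx":64,"ty":-329,"tz":0,"twist":-0.85},
    {"tx":71,"ty":-366,"tz":0,"twist":-0.95},
    {"tx":79,"ty":-403,"tz":0,"twist":-1.05},
    {"tx":86,"ty":-440,"tz":0,"twist":-1.13},
    {"tx":93,"ty":-477,"tz":0,"twist":-1.2},
    {"tx":100,"ty":-514,"tz":0,"twist":-1.26},
    {"tx":107,"ty":-549,"tz":0,"twist":-1.3},
    {"tx":113,"ty":-578,"tz":0,"twist":-1.32},
    {"tx":117,"ty":-600,"tz":0,"twist":-1.326},
    {"tx":120,"ty":-613,"tz":0,"twist":-1.326},
    {"tx":120,"ty":-613,"tz":0,"twist":-1.326},
  ],
)

```text
time_s: 21.45
tcp_pos: [0.5211, 0.3106, 0.2508]
eef_rot: [0.731, 0.682, -0.001, -0.001]
wrist_force: [-1.3, 0.4, -1.8]
width: 0.0214
grip_force: 50.9
```

carry_out(
  rows=[
    {"tx":0,"ty":0,"tz":0,"twist":0},
    {"tx":0,"ty":0,"tz":0,"twist":0},
    {"tx":0,"ty":0,"tz":0,"twist":0},
  ],
)

```text
time_s: 21.7
tcp_pos: [0.5225, 0.3072, 0.2525]
eef_rot: [0.733, 0.681, -0.0, 0.0]
wrist_force: [-0.1, -0.5, -0.8]
width: 0.0211
grip_force: 50.9
```

```bash
python3 - <<'E'
from h import *
s=env.get_state();print(s["time_s"],s["tcp_pos"],s["wrist_force"],s["width"],go([.5208,.3095,.18],1.499))
S=env.get_image("side");W=env.get_image("wrist");T=env.get_image("top")
for a,b in(("s11",S),("w11",W),("t11",T)):cv2.imwrite(f"pics/{a}.png",b[:,:,::-1])
print(inhand(s,W,S,(0,0,10,0,0)))
p=[.5208,.3095,s["tcp_pos"][2]-.010]; print("proj pad centre",proj("side",[s["tcp_pos"]-[0,0,.01]]),proj("top",[s["tcp_pos"]-[0,0,.01]]))
m=bigblob(ymask(S),proj("side",[s["tcp_pos"]-[0,0,.01]])[0]);ys,xs=np.nonzero(m);print(m.sum(),xs.min(),xs.max(),ys.min(),ys.max())
E
```

```text
21.7 [0.52251048 0.30724349 0.25250233] [-0.12809137 -0.53121348 -0.75831713] 0.0211113206646936 (array([ 2.2, -1.8, 72.5]), -0.002)
(array([-7.78064197,  3.8826509 ,  3.64592979, -7.85942526, 11.42037091]), np.float64(1.345816464910688))
proj pad centre [[226.65039186 125.1191208 ]] [[163.81710976 219.04619079]]
466 221 245 93 154
```

```bash
python3 - <<'E'
from h import *
A=[]
for i in range(12):
    env.get_image("top");A.append(env.get_state()["tcp_pos"])
A=np.array(A);print(A.mean(0),A.std(0));s=env.get_state();s["tcp_pos"]=A.mean(0)
print(go([.5208,.3095,.19],1.499,A.mean(0),1.4995),s["time_s"])
W=env.get_image("wrist");print(inhand(s,W,W,(0,0,10,0,0),side=False))
# predicted tine tops in wrist image + light-wood mask centroid nearby
q=[.4952,.3103,-.0722];uv=wproj(place(q,[(x,y,.103) for x in(0,.052) for y in(.045,-.045)]+[(-.052,.045,.103),(-.052,-.045,.103)]),s);print(uv.round(1).tolist())
cv2.imwrite("pics/w12.png",W[:,:,::-1])
h=cv2.cvtColor(W,cv2.COLOR_RGB2HSV)
for u,v in uv:
    u,v=int(u),int(v)
    if 25<u<615 and 25<v<455: print((u,v),h[v,u].tolist(),h[v-22:v+23:11,u].tolist(),h[v,u-22:u+23:11].tolist())
E
```

```text
[0.52255998 0.30823894 0.25287918] [8.73314858e-05 2.74943334e-04 7.31403403e-05]
(array([ 1.1, -1.8, 62.9]), 0.0) 22.45
(array([-0.48963043, -0.35256718, 16.34782196,  0.28826443,  0.65685562]), np.float64(0.022192099147947328))
[[287.0, 159.6], [289.5, 265.5], [351.9, 159.6], [349.6, 265.5], [222.1, 159.6], [229.4, 265.5]]
(286, 159) [19, 115, 237] [[15, 134, 175], [17, 121, 222], [19, 115, 237], [17, 122, 152], [15, 131, 121]] [[0, 217, 81], [17, 123, 218], [19, 115, 237], [135, 17, 30], [15, 45, 34]]
(289, 265) [120, 16, 48] [[120, 16, 48], [130, 16, 49], [120, 16, 48], [120, 16, 48], [140, 17, 44]] [[1, 208, 82], [17, 121, 210], [120, 16, 48], [110, 15, 50], [29, 189, 249]]
(351, 159) [20, 146, 202] [[15, 135, 145], [17, 120, 210], [20, 146, 202], [24, 203, 224], [27, 199, 243]] [[27, 197, 245], [27, 199, 244], [20, 146, 202], [17, 122, 180], [150, 16, 16]]
(349, 265) [29, 190, 249] [[29, 192, 249], [29, 189, 249], [29, 190, 249], [29, 188, 249], [29, 190, 249]] [[29, 186, 249], [29, 187, 249], [29, 190, 249], [30, 2, 221], [30, 3, 221]]
(222, 159) [18, 117, 231] [[14, 134, 173], [17, 121, 217], [18, 117, 231], [17, 121, 147], [90, 5, 52]] [[0, 0, 51], [18, 118, 230], [18, 117, 231], [15, 99, 85], [1, 215, 224]]
(229, 265) [20, 114, 240] [[13, 150, 122], [17, 122, 192], [20, 114, 240], [17, 120, 161], [15, 134, 105]] [[60, 5, 51], [17, 121, 225], [20, 114, 240], [135, 39, 26], [1, 216, 164]]
```

```bash
python3 - <<'E'
from h import *
W=cv2.cvtColor(cv2.imread("pics/w12.png"),cv2.COLOR_BGR2RGB);h=cv2.cvtColor(W,cv2.COLOR_RGB2HSV)
m=cv2.inRange(h,(16,105,185),(21,128,255))
n,l,st,ce=cv2.connectedComponentsWithStats(m)
for i in range(1,n):
    if st[i,4]>60 and ce[i][1]<330 and 130<ce[i][0]<500: print(st[i].tolist(),ce[i].round(1))
def run(v,u0,u1): return "".join("T" if m[v,u] else ("Y" if 24<=h[v,u,0]<=32 and h[v,u,1]>150 else ("k" if h[v,u,2]<60 else ".")) for u in range(u0,u1,2))
for v in(150,159,165): print(v,run(v,190,440))
print(265,run(265,190,440))
E
```

```text
[274, 145, 20, 23, 336] [283.8 156.9]
[402, 145, 27, 23, 400] [415.7 156.8]
[143, 147, 20, 21, 336] [152.4 157. ]
[209, 147, 22, 21, 357] [219.2 157.3]
[350, 146, 13, 21, 170] [355.6 156.1]
[218, 248, 17, 28, 326] [226.2 263.8]
[402, 250, 19, 25, 321] [410.7 264. ]
[278, 252, 9, 23, 154] [282.6 264.4]
[156, 257, 12, 19, 152] [161.1 266.9]
150 ...kkkkkkk..TTTTTTTT...kkkk.................TTTTTTTT.kkkkkkkYYYYYYYYYYYYYYYYYYYYTTTTT..kkkkkkkkk.............TTTTTTTT........
159 ..kkkkkkk.TTTTTTTTTT..kkkk................TTTTTTTTTTkkkkkkkkYYYYYYYYYYYYYYYYYYYYYTTTTT..kkkkkkkkk...........TTTTTTTTTTT......
165 .kkkkkkkk..TTTTTTT....kkkk..................TTTTTTT.kkkkkkkkYYYYYYYYYYYYYYYYYYYYY.TT...kkkkkkkkkk.............TTTTTTT........
265 ...kkkkkkkkkk.TTTTTTTTTkkkk.................TTTTT.kkkkkkkk.YYYYYYYYYYYYYYYYYYYYYYYY........................TTTTTTTTT.........
```

The wrist blobs put the slot centre at about u=317-318, against a jaw centre at 321. So the slot is about 2.5 mm along tool −y and 2 mm along +x. Correcting and lowering.

carry_out(
  rows=[
    {"tx":2,"ty":-2.5,"tz":10,"twist":0},
    {"tx":2,"ty":-2.5,"tz":25,"twist":0},
    {"tx":2,"ty":-2.5,"tz":40,"twist":0},
    {"tx":2,"ty":-2.5,"tz":50,"twist":0},
    {"tx":2,"ty":-2.5,"tz":57,"twist":0},
    {"tx":2,"ty":-2.5,"tz":63,"twist":0},
    {"tx":2,"ty":-2.5,"tz":69,"twist":0},
    {"tx":2,"ty":-2.5,"tz":75,"twist":0},
    {"tx":2,"ty":-2.5,"tz":80,"twist":0},
    {"tx":2,"ty":-2.5,"tz":80,"twist":0},
  ],
)

```text
time_s: 23.33
tcp_pos: [0.5197, 0.3104, 0.1716]
eef_rot: [0.732, 0.681, -0.001, -0.0]
wrist_force: [0.3, -0.1, -2.4]
width: 0.0215
grip_force: 51.0
```

```bash
python3 - <<'E'
from h import *
s=env.get_state();W=env.get_image("wrist");print(s["tcp_pos"],s["wrist_force"],s["width"],s["time_s"])
h=cv2.cvtColor(W,cv2.COLOR_RGB2HSV);m=cv2.inRange(h,(16,105,185),(21,128,255));n,l,st,ce=cv2.connectedComponentsWithStats(m)
for i in range(1,n):
    if st[i,4]>60 and ce[i][1]<360 and 60<ce[i][0]<580: print(st[i].tolist(),ce[i].round(1))
q=[.4952,.3103,-.0722];print(wproj(place(q,[(x,y,.107) for y in(.045,-.045) for x in(-.104,-.052,0,.052,.104)]),s).round(0).tolist())
E
```

```text
[0.5196842  0.3103843  0.17159406] [ 0.30663898 -0.06743372 -2.42975329] 0.021526889240252523 23.3333
[262, 151, 31, 35, 636] [278.2 169.2]
[351, 150, 32, 36, 656] [365.7 168.5]
[174, 153, 35, 33, 622] [190.6 169.8]
[437, 153, 36, 32, 641] [454.6 169.1]
[85, 154, 29, 32, 425] [ 97.5 169.8]
[189, 292, 19, 33, 283] [197.4 311.6]
[438, 292, 20, 33, 308] [449.2 311.3]
[[102.0, 173.0], [191.0, 173.0], [280.0, 173.0], [369.0, 173.0], [458.0, 173.0], [123.0, 313.0], [204.0, 313.0], [284.0, 313.0], [364.0, 313.0], [444.0, 313.0]]
```

The tines at u=278 and 366 straddle the jaw centre at 321, so the pad is centred in the slot with no side force. Continuing down.

carry_out(
  rows=[
    {"tx":0,"ty":0,"tz":6,"twist":0},
    {"tx":0,"ty":0,"tz":13,"twist":0},
    {"tx":0,"ty":0,"tz":20,"twist":0},
    {"tx":0,"ty":0,"tz":27,"twist":0},
    {"tx":0,"ty":0,"tz":34,"twist":0},
    {"tx":0,"ty":0,"tz":41,"twist":0},
    {"tx":0,"ty":0,"tz":48,"twist":0},
    {"tx":0,"ty":0,"tz":54,"twist":0},
    {"tx":0,"ty":0,"tz":58,"twist":0},
    {"tx":0,"ty":0,"tz":60,"twist":0},
    {"tx":0,"ty":0,"tz":60,"twist":0},
  ],
)

```text
time_s: 24.3
tcp_pos: [0.5199, 0.3105, 0.1122]
eef_rot: [0.732, 0.681, -0.0, -0.0]
wrist_force: [-0.7, 0.6, -2.2]
width: 0.0215
grip_force: 51.0
```

carry_out(
  rows=[
    {"tx":0,"ty":0,"tz":1.5,"twist":0},
    {"tx":0,"ty":0,"tz":3,"twist":0},
    {"tx":0,"ty":0,"tz":4.5,"twist":0},
    {"tx":0,"ty":0,"tz":6,"twist":0},
    {"tx":0,"ty":0,"tz":7.5,"twist":0},
    {"tx":0,"ty":0,"tz":7.5,"twist":0},
  ],
)

```text
time_s: 24.8
tcp_pos: [0.5199, 0.3105, 0.1049]
eef_rot: [0.732, 0.681, -0.0, -0.0]
wrist_force: [0.2, -0.6, -1.9]
width: 0.0215
grip_force: 51.0
```

carry_out(
  rows=[
    {"tx":0,"ty":0,"tz":1,"twist":0},
    {"tx":0,"ty":0,"tz":2,"twist":0},
    {"tx":0,"ty":0,"tz":3,"twist":0},
    {"tx":0,"ty":0,"tz":4,"twist":0},
    {"tx":0,"ty":0,"tz":5,"twist":0},
    {"tx":0,"ty":0,"tz":5,"twist":0},
  ],
)

```text
time_s: 25.3
tcp_pos: [0.52, 0.3106, 0.1]
eef_rot: [0.732, 0.681, -0.0, -0.0]
wrist_force: [0.9, -1.2, -1.8]
width: 0.0211
grip_force: 51.0
```

carry_out(
  rows=[
    {"tx":0,"ty":0,"tz":1,"twist":0},
    {"tx":0,"ty":0,"tz":2,"twist":0},
    {"tx":0,"ty":0,"tz":3,"twist":0},
    {"tx":0,"ty":0,"tz":3,"twist":0},
  ],
)

```text
time_s: 25.63
tcp_pos: [0.5205, 0.3107, 0.0986]
eef_rot: [0.732, 0.681, 0.0, 0.0]
wrist_force: [-2.9, -1.9, 5.4]
width: 0.0215
grip_force: 51.7
```

carry_out(
  rows=[
    {"tx":0,"ty":0,"tz":1,"twist":0},
    {"tx":0,"ty":0,"tz":2,"twist":0},
    {"tx":0,"ty":0,"tz":2,"twist":0},
  ],
)

```text
time_s: 25.88
tcp_pos: [0.5207, 0.3108, 0.0984]
eef_rot: [0.732, 0.681, 0.0, 0.0]
wrist_force: [-5.5, -3.9, 12.1]
width: 0.0221
grip_force: 52.5
```

```bash
python3 - <<'E'
from h import *
s=env.get_state();print(s["tcp_pos"],s["wrist_force"],s["torque"])
E
```

```text
[0.52073049 0.31077273 0.09836301] [-5.48528673 -3.85811729 12.07542396] [-0.47447263  1.28855297  0.18366212]
```

It's down, and TCP z stopped at 98.4 mm, as predicted. Unload, open a little and rise straight up.

carry_out(
  rows=[
    {"tx":0,"ty":0,"tz":-1.5,"twist":0},
    {"tx":0,"ty":0,"tz":-3,"twist":0},
    {"tx":0,"ty":0,"tz":-3,"twist":0},
  ],
)

```text
time_s: 26.13
tcp_pos: [0.5204, 0.3107, 0.0987]
eef_rot: [0.732, 0.681, 0.0, 0.0]
wrist_force: [-0.6, -0.5, 3.3]
width: 0.0214
grip_force: 51.4
```

carry_out(
  rows=[
    {"tx":0,"ty":0,"tz":0,"twist":0},
    {"tx":0,"ty":0,"tz":0,"twist":0},
    {"tx":0,"ty":0,"tz":0,"twist":0},
    {"tx":0,"ty":0,"tz":0,"twist":0},
    {"tx":0,"ty":0,"tz":0,"twist":0},
    {"tx":0,"ty":0,"tz":0,"twist":0},
  ],
  grip=40,
)

```text
time_s: 26.63
tcp_pos: [0.5201, 0.3106, 0.0982]
eef_rot: [0.732, 0.681, -0.0, -0.0]
wrist_force: [-0.4, -0.4, -0.9]
width: 0.0345
grip_force: 0.0
```

carry_out(
  rows=[
    {"tx":0,"ty":0,"tz":-5,"twist":0},
    {"tx":0,"ty":0,"tz":-12,"twist":0},
    {"tx":0,"ty":0,"tz":-22,"twist":0},
    {"tx":0,"ty":0,"tz":-35,"twist":0},
    {"tx":0,"ty":0,"tz":-55,"twist":0},
    {"tx":0,"ty":0,"tz":-85,"twist":0},
    {"tx":0,"ty":0,"tz":-115,"twist":0},
    {"tx":0,"ty":0,"tz":-140,"twist":0},
    {"tx":0,"ty":0,"tz":-150,"twist":0},
    {"tx":0,"ty":0,"tz":-150,"twist":0},
  ],
)

```text
time_s: 27.47
tcp_pos: [0.522, 0.3115, 0.2537]
eef_rot: [0.732, 0.681, 0.004, 0.001]
wrist_force: [0.3, 0.9, 0.3]
width: 0.0344
grip_force: 0.0
```

carry_out(
  rows=[
    {"tx":-30,"ty":0,"tz":0,"twist":0},
    {"tx":-70,"ty":0,"tz":0,"twist":0},
    {"tx":-110,"ty":0,"tz":0,"twist":0},
    {"tx":-150,"ty":0,"tz":0,"twist":0},
    {"tx":-190,"ty":0,"tz":0,"twist":0},
    {"tx":-220,"ty":0,"tz":0,"twist":0},
    {"tx":-240,"ty":0,"tz":0,"twist":0},
    {"tx":-240,"ty":0,"tz":0,"twist":0},
    {"tx":-240,"ty":0,"tz":0,"twist":0},
  ],
)

```text
time_s: 28.22
tcp_pos: [0.5021, 0.0706, 0.2466]
eef_rot: [0.733, 0.68, -0.001, -0.001]
wrist_force: [0.7, 0.2, -1.0]
width: 0.034
grip_force: 0.0
```

```bash
python3 - <<'E'
from h import *
s=env.get_state();print(s["tcp_pos"],s["wrist_force"],s["time_s"])
S=env.get_image("side");T=env.get_image("top");W=env.get_image("wrist")
for a,b in(("s13",S),("t13",T),("w13",W)):cv2.imwrite(f"pics/{a}.png",b[:,:,::-1])
q=[.4952,.3103,-.0722]
c0=place(q,[(.026,0,.0877)]);mT=bigblob(ymask(T),proj("top",c0)[0]);mS=bigblob(ymask(S),proj("side",c0)[0])
def stat(m):
    ys,xs=np.nonzero(m);return int(m.sum()),xs.min(),xs.max(),ys.min(),ys.max()
print(stat(mT),stat(mS))
n=place([0,0,q[2]],[(1,0,0)])[0]
for dz in(0,.005,.01):
    c=place(q,[(.015,0,.0877+dz)])[0]
    A=hullmask(proj("top",slab(c,n)));print(dz,stat(A),"side",stat(hullmask(proj("side",slab(c,n)))))
# did the stored pads / tin / mallet move? difference to the first picture
T0=cv2.cvtColor(cv2.imread("pics/top0.png"),cv2.COLOR_BGR2RGB);S0=cv2.cvtColor(cv2.imread("pics/side0.png"),cv2.COLOR_BGR2RGB)
for nm,I,J in(("top",T0,T),("side",S0,S)):
    for col,rng in(("red",((0,150,60),(6,255,255))),("blue",((105,120,50),(125,255,255)))):
        o=[]
        for X in(I,J):
            m=cv2.inRange(cv2.cvtColor(X,cv2.COLOR_RGB2HSV),*rng);c=place(q,[(-.026 if col=="red" else .078,0,.0877)]);o.append(stat(bigblob(m,proj(nm,c)[0])))
        print(nm,col,o)
print("tin+mallet diff",np.abs(T0[90:175,262:440].astype(int)-T[90:175,262:440]).mean())
E
```

```text
[0.50214306 0.07062305 0.24662964] [ 0.65527968  0.21394327 -0.98328147] 28.2167
(449, np.int64(158), np.int64(212), np.int64(217), np.int64(233)) (474, np.int64(223), np.int64(249), np.int64(164), np.int64(220))
0 (832, np.int64(157), np.int64(218), np.int64(221), np.int64(237)) side (1636, np.int64(215), np.int64(251), np.int64(164), np.int64(223))
0.005 (832, np.int64(156), np.int64(218), np.int64(221), np.int64(237)) side (1633, np.int64(215), np.int64(251), np.int64(161), np.int64(221))
0.01 (849, np.int64(155), np.int64(217), np.int64(220), np.int64(236)) side (1642, np.int64(215), np.int64(250), np.int64(159), np.int64(219))
top red [(453, np.int64(155), np.int64(216), np.int64(246), np.int64(257)), (434, np.int64(155), np.int64(212), np.int64(246), np.int64(257))]
top blue [(315, np.int64(161), np.int64(210), np.int64(197), np.int64(206)), (329, np.int64(161), np.int64(212), np.int64(197), np.int64(207))]
side red [(354, np.int64(203), np.int64(226), np.int64(170), np.int64(226)), (380, np.int64(203), np.int64(226), np.int64(170), np.int64(226))]
side blue [(311, np.int64(246), np.int64(268), np.int64(160), np.int64(212)), (310, np.int64(246), np.int64(268), np.int64(160), np.int64(212))]
tin+mallet diff 10.273981053095396
```

```bash
python3 - <<'E'
from h import *
for v,a,b in(("top","top0","t13"),("side","side0","s13")):
    I,J=cv2.imread(f"pics/{a}.png"),cv2.imread(f"pics/{b}.png")
    m=cv2.inRange(cv2.cvtColor(J,cv2.COLOR_BGR2HSV),(23,160,90),(34,255,255));c=proj(v,[[.5212,.3084,.0877]])[0];ys,xs=np.nonzero(bigblob(m,c));print(v,len(xs),xs.min(),xs.max(),ys.min(),ys.max(), np.polyfit(xs,ys,1).round(3))
    # template shift of tin, mallet, red, blue, grey
    R={"top":dict(tin=(270,120,310,168),mallet=(330,112,436,160),grey=(150,262,220,290)),"side":dict(tin=(345,188,392,245),mallet=(395,230,520,290),grey=(168,172,205,235))}[v]
    for k,(x0,y0,x1,y1) in R.items():
        r=cv2.matchTemplate(J[y0-8:y1+8,x0-8:x1+8],I[y0:y1,x0:x1],cv2.TM_CCOEFF_NORMED);_,q,_,l=cv2.minMaxLoc(r);print(v,k,round(q,3),(l[0]-8,l[1]-8))
E
```

```text
top 406 158 212 221 233 [9.20000e-02 2.09078e+02]
top tin 0.964 (0, 0)
top mallet 0.997 (0, 0)
top grey 0.971 (0, 0)
side 307200 0 639 0 479 [  0.  239.5]
side tin 1.0 (0, 0)
side mallet 0.999 (0, 0)
side grey 0.998 (0, 0)
```

The yellow pad is seated: top rows 221-233, midway between red and blue. Nothing else has shifted. Handing in.

```bash
python3 -c "
from cell import env
print(env.close_job())"
```

```text
the job is handed in; nothing more can be done
None
```

The yellow pad was leaned and released in the V-cradle, regripped, and lowered upright into the free rack slot with its hub facing the same way as the stored pads; final camera checks show it seated on both rails and the stored pads, tin and mallet unmoved, and the job is handed in at about 28 s (no verdict was returned).

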